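# Throw the interlocked supply levers in the order that frees them and lock them over

## Task

Switch on the repair bench's supply box: throw its three levers fully home, away from the robot, and then slide the locking bar along the top (push its upright post to the robot's left) until it is fully home behind them. The levers are interlocked and only one is free at a time, in an order that cannot be seen and changes every time, so feel with a light push which one gives and go to another when it is blocked: never push anything on the box with more than about 20 N. Leave the bottles, parts and tools around it alone.

Things in the scene. Friction and masses are not known exactly. Their poses are not given: they have to be found in the camera images.
- bank: Supply box, fixed: grey steel, wooden cheeks, 150 (x) x 318 (y) x 100 mm high, three sockets on its far face. Origin: centre of its underside, on the table; its x points away from the robot (the way levers are thrown), y to the left along the row of levers, z up. Three identical levers stand in slots in its top, pivoting about its y at box x = 0, 70 mm above the table.
- lever_left (a joint): Angle of the left lever: 0 = off, leaning 0.4 rad towards the robot; 0.8 = fully home, leaning 0.4 rad away. Starts at 0 to 0.08; stays where it is left. One lever is free at the start, a second is freed by the first being fully home, the last by the second; which is which is hidden in the box and dealt anew each time.
- grip_left (a point): Point on the axis of the left lever, 105 mm from its pivot, near the top of its wooden grip; the lever stands 95 mm to the +y side of the box's centre. The grip is a straight round bar 22 mm thick with round ends, from 44 to 116 mm from the pivot; the steel shank below it is 12 mm thick.
- lever_middle (a joint): Angle of the middle lever: 0 = off, leaning 0.4 rad towards the robot; 0.8 = fully home, leaning 0.4 rad away. Starts at 0 to 0.08; stays where it is left. A lever still locked gives about 0.15 rad of play, then meets a springy catch (some 1.2 N per mm at the grip), as do all three.
- grip_middle (a point): Point on the axis of the middle lever, 105 mm from its pivot, near the top of its wooden grip; the lever stands 20 mm to the +y side of the box's centre. The grip is a straight round bar 22 mm thick with round ends, from 44 to 116 mm from the pivot; the steel shank below it is 12 mm thick.
- lever_right (a joint): Angle of the right lever: 0 = off, leaning 0.4 rad towards the robot; 0.8 = fully home, leaning 0.4 rad away. Starts at 0 to 0.08; stays where it is left. Friction takes 2 to 3 N at the grip, the same for all levers; a free lever moves so to a rubber-cushioned stop at 0.8.
- grip_right (a point): Point on the axis of the right lever, 105 mm from its pivot, near the top of its wooden grip; the lever stands 55 mm to the -y side of the box's centre. The grip is a straight round bar 22 mm thick with round ends, from 44 to 116 mm from the pivot; the steel shank below it is 12 mm thick.
- lock_bar (a joint): Travel of the steel locking bar on the near part of the box's top (bar top 114 mm above the table): 0 = open, 0.034 m = home, along the box's +y to a rubber-cushioned stop; starts at 0 to 0.005; 3 N of friction. Its three teeth pass behind the levers only when all are home, else a tooth meets a lever.
- post (a point): Point on the axis of the locking bar's upright push post, 150 mm above the table. The post is a steel pin 16 mm thick that rises from the bar to 170 mm above the table, at box x = -55 mm, box y = -135 mm plus the bar's travel (near the robot's right end of the box).
- glue_bottle: Bystander near the box, loose, to be left alone: white glue bottle with a red nozzle, 52 mm across, 150 mm tall. Origin at its underside, centre.
- oil_bottle: Bystander near the box, loose, to be left alone: pale oil bottle with a red nozzle, 40 mm across, 130 mm tall. Origin at its underside, centre.
- screwdriver: Bystander near the box, loose, to be left alone: screwdriver with a red handle, 190 mm long, lying. Origin at its underside, or at the middle of its length.
- gear: Bystander near the box, loose, to be left alone: brass clock wheel, 48 mm across, 16 mm tall. Origin at its underside, centre.
- moulding: Bystander near the box, loose, to be left alone: strip of gilt moulding, 160 x 18 x 12 mm. Origin at its underside, centre.
- screw_jar: Bystander near the box, loose, to be left alone: small glass screw jar with a steel cap, 52 mm across, 60 mm tall. Origin at its underside, centre.

How it is judged (in metres and radians):
On the way, in this order (a step that is already met when the one before it is completed fails the run):
1. a first lever is fully home (value of joint any of lever_left, lever_middle, lever_right above 0.72 rad), for 0.1 s.
2. two levers are fully home ((value of joint each of lever_left, lever_middle above 0.72 rad or value of joint each of lever_left, lever_right above 0.72 rad or value of joint each of lever_middle, lever_right above 0.72 rad)), for 0.1 s.
3. all three levers are fully home (value of joint each of lever_left, lever_middle, lever_right above 0.72 rad), for 0.1 s.
At the end, for the whole second after the job is handed in: All three levers stand over home (beyond 0.72 of 0.8 rad) and the locking bar is home behind them (beyond 30 of 34 mm), at rest (all of step 3 and value of joint lock_bar above 0.03 m and velocity of joint lock_bar below 0.01 m/s); the robot touches nothing.
It fails at once if the box, a lever or the locking bar is pushed with more than 25 N (contact force between any of the fingers, the arm and bank above 25 N).
It fails at once if a bystander is moved by more than 20 mm (distance of any of glue_bottle, oil_bottle, screwdriver, gear, moulding, screw_jar from where it was at the start of the episode above 0.02 m).
It also fails if it takes over 67 s, if anything falls off the work surface, if the arm or the gripper's body presses on something with over 40 N, if the wrist force passes 120 N, or if a joint passes its speed limit or range.

## Robot

A 7-joint arm with a two-finger parallel gripper is mounted at the origin on the work surface. World frame = base frame: x ahead of the robot, y to its left, z up, the work surface at z = 0. Lengths are in m, angles in degrees, forces in N, time in s.
With the tool pointing down it reaches from about 0.35 to 0.775 m from the base axis. Payload 3.1 kg.
Tool frame: the origin (TCP) lies between the finger pads; the fingertips stand 19 mm ahead of it and the grasp point (between the pads) is the TCP; z points along the fingers, y is the line along which they close (so a half turn about z gives the same grasp; the last joint's range is limited). The gripper opens to 85 mm and grips with 20 to 120 N. Pads are 22 mm wide; open, the fingers measure 114 mm over their backs; the gripper's body (76 mm by 85 mm) begins 54 mm behind the grasp point. The pads swing forward as they close: fully open they stand 13 mm farther back than shut.
Start: joints at [71.408, 17.813, 0.802, 86.603, -0.252, 75.585, -1.558], TCP at [0.154, -0.528, 0.25] pointing down, gripper open.
Joint ranges: [-154.91, 154.91], [-16.99, 109.72], [-72.82, 74.43], [7.12, 147.25], [-82.49, 262.49], [11.32, 116.49], [-174.64, 174.64]. Speed limits (degrees/s): [159.86, 159.86, 180, 180, 180, 180, 180].

## Interface

Orientations are given as [roll, pitch, yaw] about the fixed x, y, z axes, in that order (R = Rz(yaw) Ry(pitch) Rx(roll)).
In Python, from plant import bot gives the robot as it stands. The module is installed in compiled form; this text tells all that it offers.
- The arm moves only by the tool play_rows, never from a script. Its argument "motion" is a list of rows, each a list of 7 numbers: the shift along the world's x, y, z in m, then the turn, a rotation vector about the world's x, y, z in units of 8 degrees (1.0 is 8 degrees), then the closure, from 0 (fully open) to 1 (shut). A call has 1 to 12 rows; each row is the pose to reach, as a shift and turn from the pose commanded when the call began; what a row does not reach only later rows make up. A row lasts 1/10 s, in which the tool goes at most 50 mm and 8.59 degrees, less where a joint would pass 70% of its speed; a pose out of reach is approached as far as the arm can. A call with a gripper value outside its range is refused whole. The fingers move at their own pace and stop on an object; the grip force is fixed at half the most. Time passes only in rows, so rows that repeat a pose let the fingers close. It gives the time, the measured TCP pose, the force, the opening and the grip force at its end, in the units of the state.
- bot.get_state(): the state, without advancing time (a new reading comes with each control period).
- bot.snapshot(name): name is "side" or "top"; returns (picture, depth): 420x560x3 uint8, red, green, blue; 420x560 float32, m along the optical axis (not along the pixel's ray), 0 where there is no reading.
- bot.camera_info(name): a dict with "vfov" (degrees; the focal length in pixels is half the picture's height over the tangent of half this angle, whatever the lens; pixels are square), "cx", "cy" (the principal point, pixels), "dist" ([k1, k2, p1, p2, k3] as OpenCV has them; the pictures are not rectified), "R" (3x3) and "t" (3): a world point X has camera coordinates R X + t. Camera axes: x right, y down, z forward; pixel columns grow to the right and rows downward; lengths in m; the calibration is good to about 2 mm. A picture is of the moment at which its call begins. camera_info takes no time and is no camera call.
- bot.hand_in(): hands the job in; it is judged then, once.
The state is a dict: "time": time; "joints": joint angles; "joint_vel": joint speeds; "tau": joint torques, N m; "eef_pos": TCP position; "orientation": TCP orientation; "wrist_force": force on the tool from outside, world axes, zero at the start; "torque": the same for the moment, N m; "grip_width": opening from 0.0 (shut) to 1.0 (fully open); "grip_force": force on a finger pad.
Only numpy, scipy, OpenCV 4.12 (cv2) and the standard library are available. Lean on these libraries where they do the work, as an engineer would, in place of code of your own. Each camera call takes 0.05 s, during which the arm holds its last target. There are 200 camera calls.

## Working session

There is one attempt and no reset: what is moved stays moved. The work goes in short steps, Python scripts to look and compute and a tool call to move; the robot and the scene stay as the last step left them, time stands still between calls to the robot, and variables do not carry over. Pictures are saved under pics/ and viewed, at most 10 in all, crops included, and the job is handed in when it is done.

Besides the shell and the picture viewer there is one more tool, called in YAML: its name, and indented under it one key for each argument. play_rows: Moves the arm, as the interface text tells. Its arguments: {"type":"object","properties":{"motion":{"type":"array","items":{"type":"array","items":{"type":"number"}}}},"required":["motion"]}

```bash
mkdir -p pics
python3 - <<'E'
from plant import bot
import cv2,numpy as np
for n in("top","side"):
    p,d=bot.snapshot(n); cv2.imwrite(f"pics/{n}0.png",p[:,:,::-1]); np.savez(f"{n}0.npz",p=p,d=d)
    c=bot.camera_info(n); print(n,c)
print(bot.get_state())
E
```

```text
top {'vfov': 53.64836004656687, 'cx': 274.70901377986104, 'cy': 203.44371004010122, 'dist': array([-0.02621735,  0.        ,  0.        ,  0.        ,  0.        ]), 'R': array([[ 0.01923203, -0.99980155, -0.00519483],
       [-0.9857479 , -0.01809267, -0.16725352],
       [ 0.16712634,  0.00833742, -0.98590023]]), 't': array([-0.00989042,  0.60960487,  0.94825467])}
side {'vfov': 44.17902584343733, 'cx': 278.0599847928453, 'cy': 211.57274041144157, 'dist': array([-0.03975671,  0.        ,  0.        ,  0.        ,  0.        ]), 'R': array([[-0.70346288, -0.71057678,  0.01485299],
       [-0.47204715,  0.45149411, -0.75718198],
       [ 0.5313299 , -0.53966073, -0.65303509]]), 't': array([0.42603666, 0.38337887, 0.81942643])}
{'time': 0.1, 'joints': array([71.40624007, 17.85763914,  0.80276483, 86.68062284, -0.2532588 ,
       75.58426867, -1.55749522]), 'joint_vel': array([ 0.01369086, -0.01112346,  0.15850521, -0.19780762,  0.00412305,
       -0.03457731, -0.0411772 ]), 'tau': array([ 1.56304082e-03, -3.80852580e+01,  1.46809272e-01, -2.31241858e+01,
        1.22275055e-02,  8.00300797e-03,  3.83944780e-06]), 'eef_pos': array([ 0.15333348, -0.52757381,  0.24932773]), 'orientation': array([-1.79879320e+02,  4.29317327e-03,  1.62086073e+01]), 'wrist_force': array([-0.49611792, -0.25608344,  0.32570212]), 'torque': array([ 0.06417256, -0.01018582, -0.02021161]), 'grip_force': 0.0, 'grip_width': 0.9994950573029812}
```

View pics/top0.png

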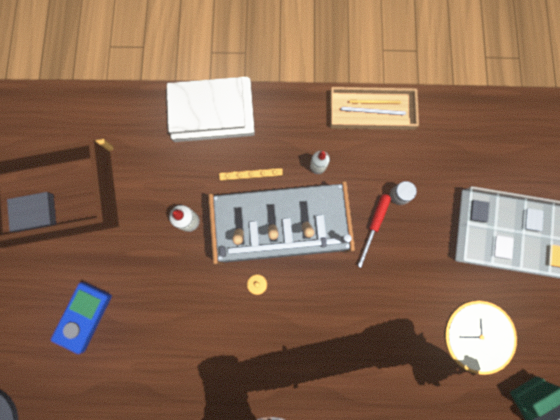

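View pics/side0.png

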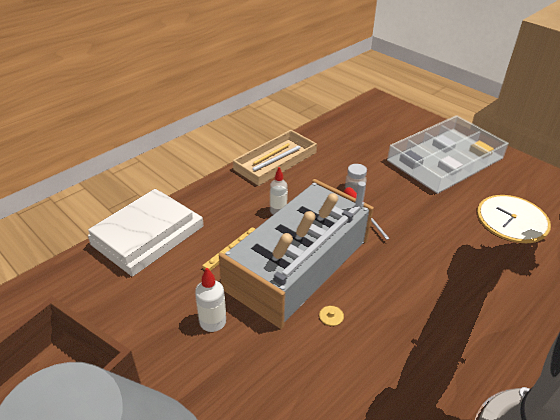

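The top view shows the box at about (282,222), turned a few degrees. The levers are at (238,238), (273,233) and (309,231), and the post is at about (347,238). The side view confirms this, with the bottles close to the box's left end and far side.

```bash
cat > h.py <<'E'
import numpy as np,cv2
from plant import bot
def cam(n):
    c=bot.camera_info(n);f=210/np.tan(np.radians(c['vfov'])/2)
    return np.array([[f,0,c['cx']],[0,f,c['cy']],[0,0,1]]),np.array(c['dist']),np.array(c['R']),np.array(c['t'])
def cloud(n,d):
    K,D,R,t=cam(n);v,u=np.mgrid[0:420,0:560]
    q=cv2.undistortPoints(np.stack([u,v],-1).reshape(-1,1,2).astype(float),K,D).reshape(420,560,2)
    X=np.dstack([q*d[...,None],d])
    return (X-t)@R
def proj(n,P):
    K,D,R,t=cam(n);return cv2.projectPoints(np.atleast_2d(P).astype(float),cv2.Rodrigues(R)[0],t,K,D)[0].reshape(-1,2)
E
python3 - <<'E'
from h import *
for n in("top","side"):
    a=np.load(n+"0.npz");X=cloud(n,a['d']);p=a['p'].astype(int)
    x,y,z=X[...,0],X[...,1],X[...,2]
    if n=="top": roi=(slice(170,275),slice(200,362))
    else: roi=(slice(175,330),slice(215,380))
    m=np.zeros(z.shape,bool);m[roi]=1;m&=a['d']>0
    t=m&(z>.085)&(z<.112)
    P=X[t];
    if n=="top": ref=None
    r=cv2.minAreaRect(P[:,:2].astype(np.float32));print(n,len(P),r,np.median(P[:,2]))
    hsv=cv2.cvtColor(a['p'],cv2.COLOR_RGB2HSV).astype(int)
    w=m&(z>.125)&(z<.2)
    nn,l,s,c=cv2.connectedComponentsWithStats(w.astype(np.uint8))
    for i in range(1,nn):
        if s[i,4]>5:
            Q=X[l==i];print(c[i].round(),s[i,4],'mean',Q.mean(0).round(4),'top',Q[Q[:,2].argmax()].round(4))
    print('table z',np.median(z[280:330,280:330]))
E
```

```text
top 7618 ((0.5599420666694641, -0.01206807792186737), (0.1591893881559372, 0.31883299350738525), 6.488409042358398) 0.10120961818412776
[307. 229.] 142 mean [ 0.5364 -0.0688  0.1662] top [ 0.5309 -0.0692  0.1835]
[272. 232.] 129 mean [0.5295 0.0042 0.1688] top [0.5193 0.0027 0.1836]
[238. 236.] 147 mean [0.5189 0.0772 0.1653] top [0.5138 0.0766 0.1832]
[345. 238.] 68 mean [ 0.5191 -0.1496  0.1631] top [ 0.5146 -0.1469  0.1736]
table z 0.0009026920302819968
side 7189 ((0.5917314291000366, 0.02832186222076416), (0.23743808269500732, 0.3993445038795471), 6.767362594604492) 0.09988298349751633
[360. 191.] 152 mean [ 0.5169 -0.1481  0.1508] top [ 0.5192 -0.148   0.1719]
[329. 204.] 250 mean [ 0.5308 -0.0659  0.156 ] top [ 0.5259 -0.0726  0.1809]
[306. 223.] 261 mean [0.5244 0.0086 0.1567] top [0.5212 0.0025 0.1818]
[283. 244.] 271 mean [0.5125 0.0827 0.1573] top [0.5106 0.0777 0.1811]
table z 0.003279980244934558
```

play_rows:
  motion:
    - [0.327,0.452,0,0,0,-1.21,1]
    - [0.327,0.452,0,0,0,-1.21,1]
    - [0.327,0.452,0,0,0,-1.21,1]
    - [0.327,0.452,0,0,0,-1.21,1]
    - [0.327,0.452,0,0,0,-1.21,1]
    - [0.327,0.452,0,0,0,-1.21,1]
    - [0.327,0.452,0,0,0,-1.21,1]
    - [0.327,0.452,0,0,0,-1.21,1]
    - [0.327,0.452,0,0,0,-1.21,1]
    - [0.327,0.452,0,0,0,-1.21,1]
    - [0.327,0.452,0,0,0,-1.21,1]
    - [0.327,0.452,0,0,0,-1.21,1]

```text
time: 1.3
eef_pos: [0.4829, -0.0685, 0.2502]
orientation: [-179.7, -0.1, 7.2]
wrist_force: [-0.7, 0.5, 1.0]
grip_width: 0.001
grip_force: 0.0
```

play_rows:
  motion:
    - [0,0,-0.045,0,0,0,1]
    - [0,0,-0.09,0,0,0,1]
    - [0,0,-0.09,0,0,0,1]
    - [0,0,-0.09,0,0,0,1]

```text
time: 1.7
eef_pos: [0.4799, -0.0766, 0.1603]
orientation: [-180.0, 0.1, 6.5]
wrist_force: [-0.1, -0.0, 0.1]
grip_width: 0.003
grip_force: 0.0
```

Run:
```python
from h import *
s=bot.get_state();print(s['time'],s['eef_pos'],s['orientation'],s['wrist_force'])
p,d=bot.snapshot("side");cv2.imwrite("pics/s1.png",cv2.resize(p[130:340,180:460,::-1],None,fx=2.5,fy=2.5))
```

```text
1.7 [ 0.47993746 -0.07660516  0.16029455] [-1.79972632e+02  1.04829394e-01  6.48711954e+00] [-0.09491433 -0.02309484  0.08102265]
```

View pics/s1.png

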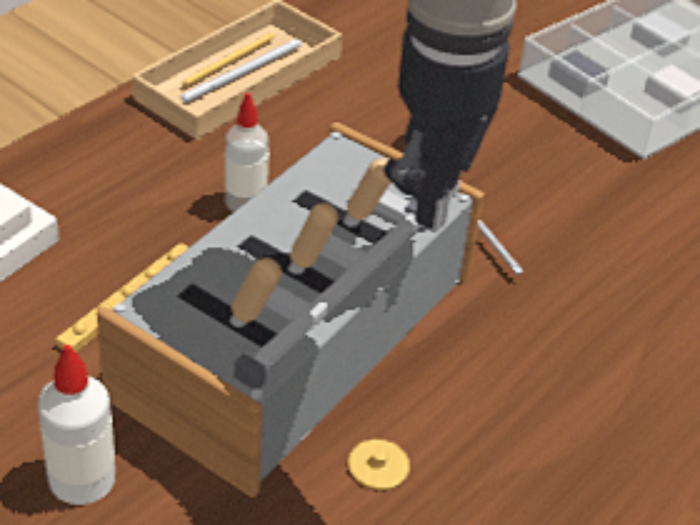

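The gripper is just behind the right lever's grip, clear of the bar and the neighbouring levers. I'll give it a light test push.

play_rows:
  motion:
    - [0.01,0.0011,0,0,0,0,1]
    - [0.018,0.002,0,0,0,0,1]
    - [0.024,0.0027,0,0,0,0,1]
    - [0.03,0.0034,0,0,0,0,1]
    - [0.036,0.0041,0,0,0,0,1]
    - [0.04,0.0046,0,0,0,0,1]
    - [0.043,0.0049,0,0,0,0,1]
    - [0.043,0.0049,0,0,0,0,1]

```text
time: 2.55
eef_pos: [0.5225, -0.0716, 0.1599]
orientation: [180.0, 0.2, 6.5]
wrist_force: [-4.1, -1.5, 2.8]
grip_width: -0.0
grip_force: 2.6
```

play_rows:
  motion:
    - [0.003,0.0003,0,0,0,0,1]
    - [0.006,0.0007,0,0,0,0,1]
    - [0.006,0.0007,0,0,0,0,1]

```text
time: 2.85
eef_pos: [0.5264, -0.0713, 0.1599]
orientation: [180.0, 0.5, 6.5]
wrist_force: [-9.8, -1.4, 6.4]
grip_width: -0.004
grip_force: 5.0
```

Locked. Back off and try the middle lever.

play_rows:
  motion:
    - [-0.035,-0.004,0,0,0,0,1]
    - [-0.0487,-0.0055,0,0,0,0,1]
    - [-0.053,0.032,0,0,0,0,1]
    - [-0.0572,0.069,0,0,0,0,1]
    - [-0.0572,0.069,0,0,0,0,1]
    - [-0.045,0.0704,0,0,0,0,1]
    - [-0.037,0.0713,0,0,0,0,1]
    - [-0.031,0.072,0,0,0,0,1]
    - [-0.025,0.0727,0,0,0,0,1]
    - [-0.019,0.0733,0,0,0,0,1]
    - [-0.0115,0.0742,0,0,0,0,1]
    - [-0.0115,0.0742,0,0,0,0,1]

```text
time: 4.05
eef_pos: [0.5193, 0.0036, 0.1602]
orientation: [-180.0, -0.1, 6.5]
wrist_force: [0.4, -0.1, -0.1]
grip_width: -0.002
grip_force: 0.0
```

play_rows:
  motion:
    - [0.006,0.0007,0,0,0,0,1]
    - [0.012,0.0014,0,0,0,0,1]
    - [0.012,0.0014,0,0,0,0,1]

```text
time: 4.35
eef_pos: [0.5313, 0.0052, 0.1604]
orientation: [-180.0, -0.1, 6.5]
wrist_force: [0.5, 0.2, -0.3]
grip_width: -0.003
grip_force: 0.0
```

Run:
```python
from h import *
p,d=bot.snapshot("side");cv2.imwrite("pics/s2.png",cv2.resize(p[130:340,180:460,::-1],None,fx=2.5,fy=2.5))
```

```text
(no output)
```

View pics/s2.png

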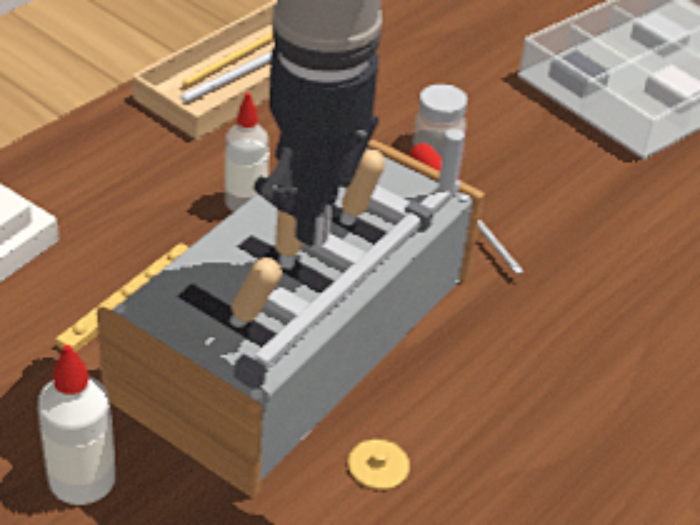

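The middle lever, at about (290,230) in the crop, is free and moving with the finger. I'll carry on.

play_rows:
  motion:
    - [0.006,0.0007,0,0,0,0,1]
    - [0.012,0.0014,0,0,0,0,1]
    - [0.018,0.002,0,0,0,0,1]
    - [0.022,0.0025,0,0,0,0,1]
    - [0.025,0.0028,0,0,0,0,1]
    - [0.025,0.0028,0,0,0,0,1]

```text
time: 5.0
eef_pos: [0.5555, 0.0079, 0.16]
orientation: [-180.0, -0.0, 6.5]
wrist_force: [-2.2, -0.0, 1.1]
grip_width: 0.003
grip_force: 1.3
```

play_rows:
  motion:
    - [0.003,0.0003,0,0,0,0,1]
    - [0.005,0.0006,0,0,0,0,1]
    - [0.005,0.0006,0,0,0,0,1]

```text
time: 5.3
eef_pos: [0.5597, 0.0084, 0.1597]
orientation: [-180.0, 0.1, 6.5]
wrist_force: [-3.1, 0.4, -0.7]
grip_width: -0.006
grip_force: 1.7
```

```bash
cat > lev.py <<'E'
from h import *
# tips of things above the box, box frame (mm); lever angle estimated from grip axis slope
c,s=np.cos(np.radians(6.5)),np.sin(np.radians(6.5))
for n in("side","top"):
    p,d=bot.snapshot(n);X=cloud(n,d)-[.559,-.012,0]
    B=np.dstack([c*X[...,0]+s*X[...,1],-s*X[...,0]+c*X[...,1],X[...,2]])*1000
    h=cv2.cvtColor(p,cv2.COLOR_RGB2HSV).astype(int)
    w=(h[...,0]<25)&(h[...,1]>70)&(B[...,2]>118)&(B[...,2]<195)&(abs(B[...,0])<75)&(d>0)
    for nm,y in(("L",95),("M",20),("R",-55)):
        Q=B[w&(abs(B[...,1]-y)<14)]
        if len(Q)>15:print(n,nm,len(Q),Q.mean(0).round(),'ang',np.round(.4+np.arctan2(Q[:,0].mean(),Q[:,2].mean()-70),2))
    Q=B[(B[...,2]>125)&(B[...,2]<175)&(abs(B[...,0]+55)<14)&(B[...,1]<-85)&(B[...,1]>-155)&(d>0)]
    if len(Q):print(n,'post',len(Q),Q.mean(0).round(1))
E
python3 lev.py
```

```text
side L 275 [-34. 100. 155.] ang 0.02
side M 143 [ 18.  26. 140.] ang 0.65
side R 253 [-25. -50. 155.] ang 0.12
side post 154 [ -57.3 -130.4  150.9]
top L 115 [-31.  93. 170.] ang 0.1
top R 18 [-25. -61. 181.] ang 0.18
top post 69 [ -55.2 -132.1  162.4]
```

play_rows:
  motion:
    - [0.002,0.0002,0,0,0,0,1]
    - [0.004,0.0005,0,0,0,0,1]
    - [0.004,0.0005,0,0,0,0,1]

```text
time: 5.7
eef_pos: [0.5637, 0.009, 0.1598]
orientation: [-180.0, 0.1, 6.5]
wrist_force: [-4.6, -0.7, -2.5]
grip_width: 0.0
grip_force: 1.8
```

play_rows:
  motion:
    - [0.002,0.0002,0,0,0,0,1]
    - [0.003,0.0003,0,0,0,0,1]
    - [0.003,0.0003,0,0,0,0,1]

```text
time: 6.0
eef_pos: [0.5658, 0.0092, 0.16]
orientation: [-180.0, 0.2, 6.5]
wrist_force: [-6.3, -0.4, -1.1]
grip_width: 0.002
grip_force: 3.0
```

play_rows:
  motion:
    - [0.002,0.0002,0,0,0,0,1]
    - [0.003,0.0003,0,0,0,0,1]
    - [0.003,0.0003,0,0,0,0,1]

```text
time: 6.3
eef_pos: [0.5662, 0.0093, 0.1598]
orientation: [180.0, 0.5, 6.5]
wrist_force: [-12.7, -0.4, 3.4]
grip_width: -0.0
grip_force: 6.3
```

Middle is home (firm stop). Next, the left lever.

play_rows:
  motion:
    - [-0.045,-0.005,0,0,0,0,1]
    - [-0.09,-0.01,0,0,0,0,1]
    - [-0.0964,-0.011,0,0,0,0,1]
    - [-0.1,0.026,0,0,0,0,1]
    - [-0.1049,0.0635,0,0,0,0,1]
    - [-0.1049,0.0635,0,0,0,0,1]
    - [-0.09,0.0652,0,0,0,0,1]
    - [-0.083,0.066,0,0,0,0,1]
    - [-0.076,0.0668,0,0,0,0,1]
    - [-0.069,0.0676,0,0,0,0,1]
    - [-0.062,0.0684,0,0,0,0,1]
    - [-0.062,0.0684,0,0,0,0,1]

```text
time: 7.5
eef_pos: [0.5096, 0.0779, 0.1603]
orientation: [-180.0, -0.1, 6.5]
wrist_force: [0.4, 0.1, 0.1]
grip_width: 0.003
grip_force: 0.0
```

play_rows:
  motion:
    - [0.003,0.0003,0,0,0,0,1]
    - [0.005,0.0006,0,0,0,0,1]
    - [0.005,0.0006,0,0,0,0,1]

```text
time: 7.8
eef_pos: [0.5132, 0.0785, 0.1603]
orientation: [180.0, -0.0, 6.5]
wrist_force: [-1.6, -0.7, 1.9]
grip_width: -0.0
grip_force: 0.8
```

play_rows:
  motion:
    - [0.004,0.0005,0,0,0,0,1]
    - [0.007,0.0008,0,0,0,0,1]
    - [0.007,0.0008,0,0,0,0,1]

```text
time: 8.1
eef_pos: [0.5209, 0.0795, 0.1604]
orientation: [-180.0, -0.1, 6.5]
wrist_force: [-0.8, -0.4, 0.7]
grip_width: -0.001
grip_force: 0.4
```

play_rows:
  motion:
    - [0.006,0.0007,0,0,0,0,1]
    - [0.012,0.0014,0,0,0,0,1]
    - [0.018,0.002,0,0,0,0,1]
    - [0.024,0.0027,0,0,0,0,1]
    - [0.029,0.0033,0,0,0,0,1]
    - [0.033,0.0037,0,0,0,0,1]
    - [0.033,0.0037,0,0,0,0,1]

```text
time: 8.8
eef_pos: [0.5531, 0.0831, 0.1594]
orientation: [-180.0, 0.1, 6.5]
wrist_force: [-3.1, -0.3, -0.3]
grip_width: -0.001
grip_force: 1.1
```

play_rows:
  motion:
    - [0.002,0.0002,0,0,0,0,1]
    - [0.004,0.0005,0,0,0,0,1]
    - [0.004,0.0005,0,0,0,0,1]

```text
time: 9.1
eef_pos: [0.5564, 0.0836, 0.1597]
orientation: [-180.0, 0.1, 6.5]
wrist_force: [-4.8, 0.4, -0.8]
grip_width: -0.004
grip_force: 1.8
```

play_rows:
  motion:
    - [0.002,0.0002,0,0,0,0,1]
    - [0.003,0.0003,0,0,0,0,1]
    - [0.003,0.0003,0,0,0,0,1]

```text
time: 9.4
eef_pos: [0.5576, 0.0837, 0.1598]
orientation: [180.0, 0.3, 6.5]
wrist_force: [-9.1, -1.0, 1.6]
grip_width: 0.003
grip_force: 4.1
```

play_rows:
  motion:
    - [0.001,0.0001,0,0,0,0,1]
    - [0.002,0.0002,0,0,0,0,1]
    - [0.002,0.0002,0,0,0,0,1]

```text
time: 9.7
eef_pos: [0.5578, 0.0838, 0.1597]
orientation: [179.9, 0.6, 6.6]
wrist_force: [-11.8, -1.9, 3.8]
grip_width: -0.003
grip_force: 6.3
```

Left is home. Now the right lever.

play_rows:
  motion:
    - [-0.045,-0.005,0,0,0,0,1]
    - [-0.09,-0.01,0,0,0,0,1]
    - [-0.0968,-0.011,0,0,0,0,1]
    - [-0.091,-0.06,0,0,0,0,1]
    - [-0.086,-0.109,0,0,0,0,1]
    - [-0.08,-0.158,0,0,0,0,1]
    - [-0.08,-0.16,0,0,0,0,1]
    - [-0.08,-0.16,0,0,0,0,1]
    - [-0.065,-0.158,0,0,0,0,1]
    - [-0.052,-0.157,0,0,0,0,1]
    - [-0.043,-0.156,0,0,0,0,1]
    - [-0.043,-0.156,0,0,0,0,1]

```text
time: 10.9
eef_pos: [0.5208, -0.0701, 0.1608]
orientation: [-180.0, -0.2, 6.7]
wrist_force: [-0.1, 1.3, 0.7]
grip_width: 0.0
grip_force: 0.0
```

play_rows:
  motion:
    - [0.004,0.0005,0,0,0,0,1]
    - [0.008,0.0009,0,0,0,0,1]
    - [0.01,0.0011,0,0,0,0,1]
    - [0.01,0.0011,0,0,0,0,1]

```text
time: 11.3
eef_pos: [0.529, -0.0707, 0.1603]
orientation: [-180.0, 0.0, 6.5]
wrist_force: [-2.6, -0.0, 2.2]
grip_width: 0.001
grip_force: 0.9
```

play_rows:
  motion:
    - [0.006,0.0007,0,0,0,0,1]
    - [0.012,0.0014,0,0,0,0,1]
    - [0.012,0.0014,0,0,0,0,1]

```text
time: 11.6
eef_pos: [0.5426, -0.0695, 0.1603]
orientation: [180.0, -0.1, 6.5]
wrist_force: [0.1, 0.8, -0.0]
grip_width: -0.001
grip_force: 0.0
```

play_rows:
  motion:
    - [0.006,0.0007,0,0,0,0,1]
    - [0.012,0.0014,0,0,0,0,1]
    - [0.018,0.002,0,0,0,0,1]
    - [0.024,0.0027,0,0,0,0,1]
    - [0.028,0.0032,0,0,0,0,1]
    - [0.028,0.0032,0,0,0,0,1]

```text
time: 12.2
eef_pos: [0.5696, -0.0661, 0.1597]
orientation: [-180.0, -0.0, 6.5]
wrist_force: [-1.8, -0.3, -0.7]
grip_width: 0.001
grip_force: 0.4
```

play_rows:
  motion:
    - [0.002,0.0002,0,0,0,0,1]
    - [0.004,0.0005,0,0,0,0,1]
    - [0.004,0.0005,0,0,0,0,1]

```text
time: 12.5
eef_pos: [0.573, -0.0654, 0.1601]
orientation: [-180.0, 0.0, 6.5]
wrist_force: [-1.8, -0.1, -0.0]
grip_width: -0.002
grip_force: 0.9
```

play_rows:
  motion:
    - [0.002,0.0002,0,0,0,0,1]
    - [0.003,0.0003,0,0,0,0,1]
    - [0.003,0.0003,0,0,0,0,1]

```text
time: 12.8
eef_pos: [0.5742, -0.0654, 0.16]
orientation: [-180.0, 0.3, 6.5]
wrist_force: [-6.7, -0.4, 1.3]
grip_width: 0.003
grip_force: 3.2
```

play_rows:
  motion:
    - [0.001,0.0001,0,0,0,0,1]
    - [0.002,0.0002,0,0,0,0,1]
    - [0.002,0.0002,0,0,0,0,1]

```text
time: 13.1
eef_pos: [0.5745, -0.0654, 0.1599]
orientation: [-180.0, 0.5, 6.5]
wrist_force: [-10.4, -0.7, 4.7]
grip_width: -0.001
grip_force: 5.3
```

All three are at the stop. Now over to the right of the post.

play_rows:
  motion:
    - [-0.035,-0.004,0,0,0,0,1]
    - [-0.05,-0.006,0.03,0,0,0,1]
    - [-0.054,-0.006,0.06,0,0,0,1]
    - [-0.054,-0.054,0.06,0,0,0,1]
    - [-0.054,-0.1,0.06,0,0,0,1]
    - [-0.054,-0.124,0.06,0,0,0,1]
    - [-0.054,-0.124,0.06,0,0,0,1]
    - [-0.054,-0.124,0.06,0,0,0,1]

```text
time: 13.9
eef_pos: [0.5253, -0.1894, 0.221]
orientation: [180.0, -0.2, 6.5]
wrist_force: [-0.2, 0.4, -0.1]
grip_width: -0.001
grip_force: 0.0
```

```bash
python3 lev.py
python3 - <<'E'
from h import *
p,d=bot.snapshot("side");cv2.imwrite("pics/s3.png",cv2.resize(p[130:340,180:460,::-1],None,fx=2.5,fy=2.5))
E
```

```text
side L 348 [ 26.  98. 151.] ang 0.71
side M 314 [ 26.  24. 150.] ang 0.72
side R 294 [ 27. -51. 150.] ang 0.72
side post 153 [ -57.2 -130.6  150.9]
top L 186 [ 30.  94. 158.] ang 0.73
top M 162 [ 30.  19. 160.] ang 0.72
top R 161 [ 30. -55. 159.] ang 0.72
top post 40 [ -57.  -129.9  157.8]
```

View pics/s3.png

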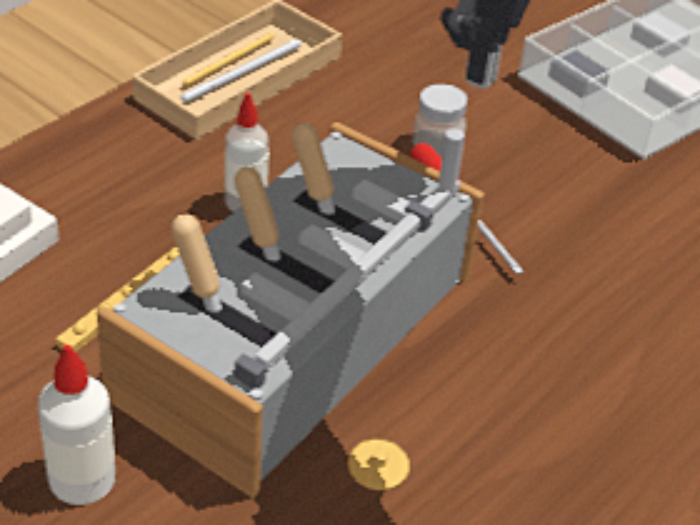

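All three grips now lean away, with their tops at (190,225), (245,180) and (305,135) in the crop. The post at (452,160) is clear to push.

play_rows:
  motion:
    - [0,0,-0.04,0,0,0,1]
    - [0,0,-0.06,0,0,0,1]
    - [0,0,-0.06,0,0,0,1]
    - [-0.001,0.009,-0.06,0,0,0,1]
    - [-0.0018,0.016,-0.06,0,0,0,1]
    - [-0.0025,0.022,-0.06,0,0,0,1]
    - [-0.0028,0.025,-0.06,0,0,0,1]
    - [-0.0028,0.025,-0.06,0,0,0,1]

```text
time: 14.85
eef_pos: [0.5223, -0.1638, 0.1617]
orientation: [179.9, -0.2, 6.6]
wrist_force: [0.5, -1.0, 1.5]
grip_width: -0.001
grip_force: 0.6
```

play_rows:
  motion:
    - [-0.0006,0.005,0,0,0,0,1]
    - [-0.0011,0.01,0,0,0,0,1]
    - [-0.0017,0.015,0,0,0,0,1]
    - [-0.002,0.018,0,0,0,0,1]
    - [-0.002,0.018,0,0,0,0,1]

```text
time: 15.35
eef_pos: [0.5189, -0.1449, 0.1602]
orientation: [-179.9, 0.0, 6.6]
wrist_force: [1.3, -1.5, 0.8]
grip_width: 0.002
grip_force: 0.6
```

play_rows:
  motion:
    - [-0.0003,0.003,0,0,0,0,1]
    - [-0.0004,0.004,0,0,0,0,1]
    - [-0.0004,0.004,0,0,0,0,1]

```text
time: 15.65
eef_pos: [0.5184, -0.142, 0.16]
orientation: [-180.0, 0.1, 6.5]
wrist_force: [0.9, -2.3, 0.9]
grip_width: -0.001
grip_force: 1.1
```

play_rows:
  motion:
    - [-0.0002,0.002,0,0,0,0,1]
    - [-0.0003,0.003,0,0,0,0,1]
    - [-0.0003,0.003,0,0,0,0,1]

```text
time: 15.95
eef_pos: [0.5183, -0.1415, 0.1601]
orientation: [179.8, 0.0, 6.4]
wrist_force: [2.1, -5.2, -0.2]
grip_width: 0.001
grip_force: 2.9
```

```bash
python3 lev.py
```

```text
side L 357 [ 26.  98. 151.] ang 0.71
side M 314 [ 26.  23. 150.] ang 0.72
side R 284 [ 27. -51. 151.] ang 0.72
side post 231 [ -59.8 -106.1  154.8]
top L 182 [ 30.  93. 159.] ang 0.73
top M 165 [ 30.  19. 160.] ang 0.72
top R 150 [ 29. -54. 159.] ang 0.72
```

play_rows:
  motion:
    - [-0.0002,0.002,0,0,0,0,1]
    - [-0.0003,0.003,0,0,0,0,1]
    - [-0.0003,0.003,0,0,0,0,1]

```text
time: 16.35
eef_pos: [0.5182, -0.1413, 0.1602]
orientation: [179.6, -0.0, 6.3]
wrist_force: [3.3, -9.4, -0.5]
grip_width: -0.001
grip_force: 4.8
```

Firm stop. I'll retreat and check.

play_rows:
  motion:
    - [0.003,-0.025,0,0,0,0,1]
    - [0.006,-0.05,0.02,0,0,0,1]
    - [0.006,-0.06,0.06,0,0,0,1]
    - [0.006,-0.1,0.08,0,0,0,1]
    - [0.006,-0.1,0.08,0,0,0,1]
    - [0.006,-0.1,0.08,0,0,0,1]
    - [0.006,-0.1,0.08,0,0,0,1]

```text
time: 17.05
eef_pos: [0.5236, -0.2338, 0.2389]
orientation: [-179.8, 0.1, 6.7]
wrist_force: [0.2, 0.7, -0.1]
grip_width: 0.002
grip_force: 0.0
```

```bash
python3 lev.py
python3 - <<'E'
from h import *
p,d=bot.snapshot("side");cv2.imwrite("pics/s4.png",cv2.resize(p[130:340,180:460,::-1],None,fx=2.5,fy=2.5))
E
```

```text
side L 341 [ 26.  98. 151.] ang 0.71
side M 324 [ 26.  23. 150.] ang 0.71
side R 298 [ 27. -51. 150.] ang 0.72
side post 140 [-58.1 -98.3 151.2]
top L 179 [ 30.  93. 159.] ang 0.72
top M 177 [ 30.  19. 160.] ang 0.73
top R 166 [ 30. -55. 160.] ang 0.72
top post 64 [-55.4 -99.4 163.8]
```

View pics/s4.png

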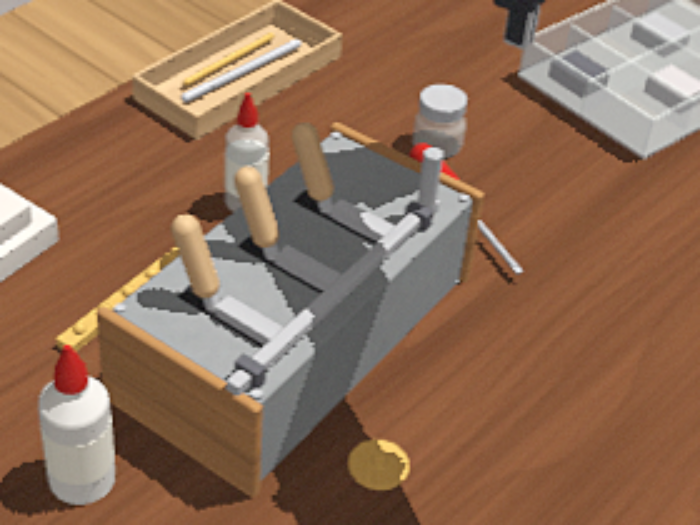

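The picture shows the teeth behind all three levers, for example at (255,320) in the crop. The post is at box y of about -99 mm, so the bar is home.

```bash
python3 -c "
from plant import bot
print(bot.hand_in())"
```

```text
the job is handed in; nothing more can be done
None
```

I threw the levers home in the order middle, left, right, slid the locking bar to its stop behind them, and handed the job in at about 17 s; forces read at the end of each move stayed under about 14 N, and the hand-in returned no verdict.

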